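# Park the coasting flywheel with its index hole in the sensor slot

## Robot

A 6-joint arm with a two-finger parallel gripper is mounted at the origin on the work surface. World frame = base frame: x ahead of the robot, y to its left, z up, the work surface at z = 0. Lengths are in m, angles in rad, forces in N, time in s.
With the tool pointing down it reaches from about 0.35 to 0.925 m from the base axis. Payload 6.4 kg.
Tool frame: the origin (TCP) lies at the very end of the fingers, on their centre line; the grasp point (between the pads) lies 19 mm behind it; x points along the fingers, z is the direction in which the jaws open and shut, and the axes are right-handed (so a half turn about x gives the same grasp; the last joint's range is limited). The gripper opens to 94 mm and grips with 3 to 60 N. Pads are 16 mm wide; open, the fingers measure 119 mm over their backs; the gripper's body (75 mm by 177 mm) begins 78 mm behind the grasp point.
Start: joints at [-1.458, 0.245, 1.558, -0, 1.339, -0.174], TCP at [0.184, -0.623, 0.205] pointing down, gripper open.
Joint ranges: [-3.13, 3.13], [-1.02, 2.26], [0.13, 2.54], [-0.95, 4.09], [0.21, 2.88], [-2.74, 2.74]. Speed limits (rad/s): [2.57, 2.57, 3.14, 3.14, 3.14, 3.14].

## Interface

Orientations are given as a 3x3 rotation matrix whose columns are the frame's x, y, z axes.
In Python, from cell import status, optics, ctrl gives the robot as it stands. The module is installed in compiled form; this text tells all that it offers.
- The arm moves only by the tool send_rows, never from a script. Its argument "targets" is a list of rows, each a list of 7 numbers: the opening, from -1 (shut) to 1 (fully open), then the shift along the tool's x, y, z in m, then the turn, a rotation vector about the tool's x, y, z in degrees. In form: [[grip, x, y, z, wx, wy, wz], ...]. A call has exactly 10 rows; each row shifts and turns the pose as measured when the row begins, along the tool's axes as they then stand; what a row does not reach is not made up. A row lasts 1/10 s, in which the tool goes at most 50 mm and 8.59 degrees, less where a joint would pass 70% of its speed; a pose out of reach is approached as far as the arm can. A call with a gripper value outside its range is refused whole. The fingers move at their own pace and stop on an object; "squeeze" is the grip in N (left out, the last holds). Time passes only in rows, so rows that do not move let the fingers close, or fill a call up. It gives the time, the measured TCP pose, the force and the opening at its end, in the units of the state.
- status.read_state(): the state, without advancing time (a new reading comes with each control period).
- optics.camera(name): name is "scene" or "top" or "wrist"; returns a dict with "img" (420x560x3 uint8, blue, green, red), "camera_matrix" (3x3 intrinsics, pixels), "rvec" (rotation vector, rad) and "tvec" (3), from world to camera coordinates, as OpenCV has them. Camera axes: x right, y down, z forward; pixel columns grow to the right and rows downward; lengths in m; the calibration is good to about 2 mm. A picture is of the moment at which its call begins. There is no depth.
- ctrl.finish_job(): hands the job in, once; it reports no verdict.
The state is a dict: "t": time; "qpos": joint angles; "qvel": joint speeds; "joint_efforts": joint torques, N m; "position": TCP position; "ee_rot": TCP orientation; "force": force on the tool from outside, world axes, zero at the start; "ft_torque": the same for the moment, N m; "width": finger opening in m.
Only numpy, scipy, OpenCV 4.12 (cv2) and the standard library are available. Lean on these libraries where they do the work, as an engineer would, in place of code of your own. Each camera call takes 0.05 s, during which the arm holds its last target.

## Task

One of the two flywheels on the lab bench, the one with the orange-ringed hole, is coasting freely. Brake it gently by touching its top face from above so that it comes to rest with the orange-ringed hole in the slot of its own yellow fork, then take your hand off it. Do not stop it far from the slot and push it round, do not turn it backwards, and leave the other flywheel, the yellow pot and the screwdriver alone.

Things in the scene. Friction and masses are not known exactly. Their poses are not given: they have to be found in the camera images.
- flywheel (a joint): angle (rad) of the turning flywheel, growing counter-clockwise seen from above. A spring starter underneath sets it going counter-clockwise in the first second; it then coasts at about 0.6 to 1.1 rad/s and loses about half its speed in 30 s, so it does not stop by itself in time. It stays where it is stopped. 3 to 5 N of fingertip on its smooth face at 70 mm radius stops it within about 0.2 s
- flywheel_hole (a point): centre of the orange-ringed hole (20 mm diameter, through; ring 34 mm outer diameter) on the top face of the turning flywheel, 72 mm from its axis; moves with the wheel
- rig_hub (a point): point on the turning flywheel's upright axis, at the height of its flat top face, 84 mm above the bench; x axis points to the slot. The wheel is a level steel disc, 200 mm diameter, 10 mm thick, 2.5 kg; in the middle a boss of 22 mm radius stands 5 mm and a shaft end of 8 mm radius 11 mm above the face. Its bearing is sprung: pressed, it sinks about 1 mm per 2 N, at most 8 mm
- rig_slot (a point): fixed centre of the slot at the wheel face's height, 72 mm from the axis. The slot is the 50 mm gap between the two prongs of the yellow fork: prongs 14 mm wide, over the wheel from 55 mm radius outwards, 10 to 18 mm above its face; their post, 80 mm wide, stands 110 to 122 mm from the axis and ends 18 mm above the face. The side of the wheel opposite the fork is clear
- spare_wheel_hole (a point): bystander: blue-ringed hole of the other, resting flywheel, same size and same stand with a yellow fork; it turns just as freely if touched. Top face 84 mm above the bench
- spare_rig_hub (a point): bystander: point on the resting flywheel's axis at the height of its top face
- pot: bystander: loose yellow screw-top pot, 72 mm diameter, 85 mm tall; origin at the centre of its underside
- driver: bystander: loose screwdriver with a red handle, lying on the bench

How it is judged:
At the end, for the whole second after the job is handed in: The turning flywheel is at rest (slower than 0.05 rad/s) with the centre of its orange-ringed hole within 20 mm (about 16 degrees) of the slot's centre (horizontal distance between flywheel_hole and rig_slot below 0.02 m and velocity of joint flywheel between -0.05 and 0.05 rad/s); the robot touches nothing.
It fails at once if the flywheel is held still by hand with its hole more than 75 mm (about 60 degrees) from the slot (contact force between any of the fingers, the arm and flywheel above 0.5 N and velocity of joint flywheel between -0.05 and 0.05 rad/s and horizontal distance between flywheel_hole and rig_slot above 0.075 m).
It fails at once if the flywheel is turned backwards (clockwise, faster than 0.3 rad/s) (velocity of joint flywheel below -0.3 rad/s).
It fails at once if the flywheel is pressed with more than 40 N (contact force between any of the fingers, the arm and flywheel above 40 N).
It fails at once if the other flywheel is turned (its hole moves more than 10 mm) (distance of spare_wheel_hole from where it was at the start of the episode above 0.01 m).
It fails at once if the yellow pot or the screwdriver is moved more than 20 mm (distance of any of pot, driver from where it was at the start of the episode above 0.02 m).
It also fails if it takes over 45 s, if anything falls off the work surface, if the arm or the gripper's body presses on something with over 40 N, if the wrist force passes 120 N, or if a joint passes its speed limit or range.

## Working session

There is one attempt and no reset: what is moved stays moved. The work goes in short steps, Python scripts to look and compute and a tool call to move; the robot and the scene stay as the last step left them, time stands still between calls to the robot, and variables do not carry over. Pictures are saved under pics/ and viewed, and the job is handed in when it is done.

Besides the shell and the picture viewer there is one more tool, called after "Emit:" by a JSON object that holds its "name" and its "arguments", one argument or row to a line. send_rows: Moves the arm, as the interface text tells. Its arguments: {"type":"object","properties":{"targets":{"type":"array","items":{"type":"array","items":{"type":"number"}}},"squeeze":{"type":"number"}},"required":["targets"]}

```bash
mkdir -p pics; cat > h.py <<'E'
import numpy as np,cv2
from cell import status,optics,ctrl
def snap(name,fn):
    d=optics.camera(name); cv2.imwrite(f'pics/{fn}.png',d['img']); np.savez(f'pics/{fn}.npz',K=d['camera_matrix'],r=d['rvec'],t=d['tvec'],img=d['img']); return d
def back(d,u,v,z):
    K=d['camera_matrix'] if 'camera_matrix' in d else d['K']
    R=cv2.Rodrigues(np.array(d['rvec'] if 'rvec' in d else d['r'],float))[0]; t=np.array(d['tvec'] if 'tvec' in d else d['t'],float).ravel()
    ray=R.T@np.linalg.inv(K)@np.array([u,v,1.]); c=-R.T@t
    return c+ray*(z-c[2])/ray[2]
E
python3 - <<'E'
from h import *
s=status.read_state(); print(s['t'],s['position'],s['ee_rot'],s['width'],s['force'])
snap('top','top0');snap('scene','scene0')
E
```

```text
0.0 [ 0.18382656 -0.62285641  0.20439779] [[-2.04882774e-04  9.59139865e-01  2.82932284e-01]
 [ 1.83384338e-03  2.82932174e-01 -9.59138166e-01]
 [-9.99998298e-01  3.22342606e-04 -1.81688022e-03]] 0.09372379449954907 [-0.76454984  0.89773799  0.49499285]
```

View pics/top0.png

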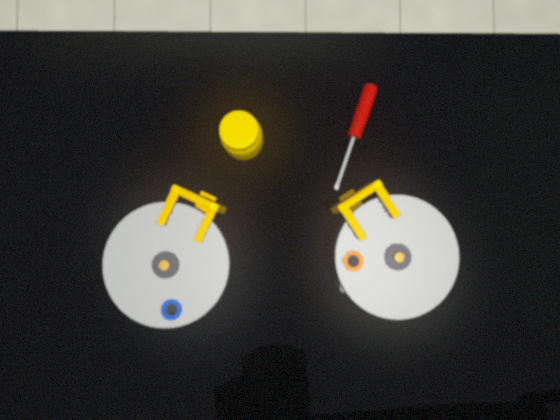

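View pics/scene0.png

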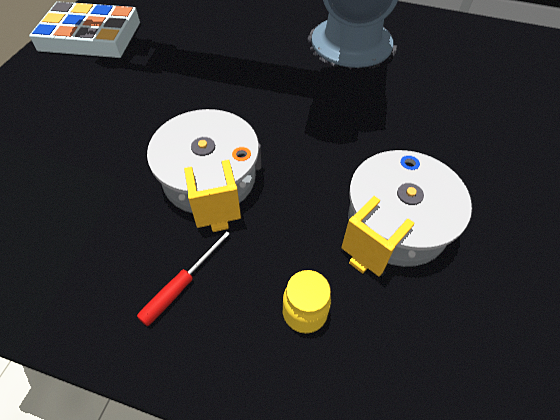

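The top picture shows the turning wheel's hub near (397,257), its orange hole at (353,261), and fork prong tips at (362,237) and (397,215). The resting wheel with the blue hole is on the left.

```bash
python3 - <<'E'
from h import *
d=np.load('pics/top0.npz'); 
img=d['img']
R=cv2.Rodrigues(d['r'].astype(float))[0]; print('cam',-R.T@d['t'].ravel())
# white disc ellipse
g=cv2.cvtColor(img,cv2.COLOR_BGR2GRAY)
for n,p,z in [('boss',(397,257),.089),('shaft',(399.5,257.5),.095),('hole',(353,261),.084),('tipL',(362,237),.102),('tipR',(397,215),.102),('cL',(343,207),.102),('cR',(378,183),.102),('spare',(164,265),.089),('pot',(239,130),.085),('drv',(370,90),.02),('drvtip',(336,188),.01)]:
    print(n,back(d,*p,z).round(4))
cv2.imwrite('pics/crop0.png',cv2.resize(img[165:335,320:480],None,fx=3.5,fy=3.5,interpolation=cv2.INTER_CUBIC))
E
```

```text
cam [0.58983487 0.01810322 0.71774005]
boss [ 0.5356 -0.1696  0.089 ]
shaft [ 0.5353 -0.1717  0.095 ]
hole [ 0.5291 -0.0997  0.084 ]
tipL [ 0.5683 -0.1109  0.102 ]
tipR [ 0.6026 -0.1667  0.102 ]
cL [ 0.6155 -0.0815  0.102 ]
cR [ 0.6533 -0.1373  0.102 ]
spare [0.5249 0.2016 0.089 ]
pot [0.7417 0.0837 0.085 ]
drv [ 0.8303 -0.1456  0.02  ]
drvtip [ 0.6538 -0.084   0.01  ]
```

View pics/crop0.png

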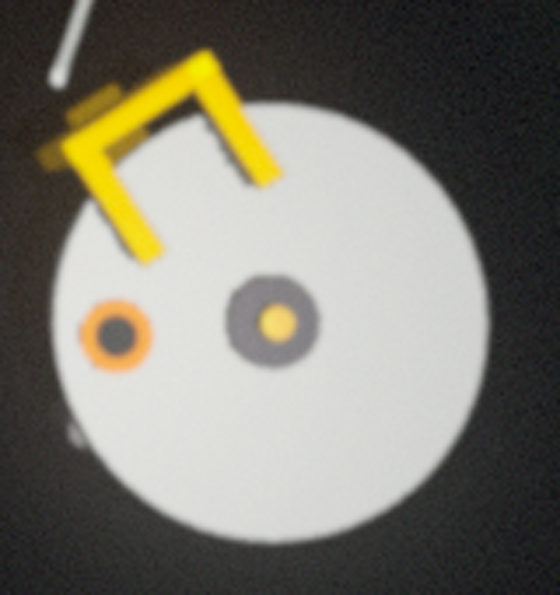

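Emit:
{"name": "send_rows", "arguments": {
  "targets": [
    [-1,0.006,0.038,-0.03,0,0,0],
    [-1,0.006,0.038,-0.03,0,0,0],
    [-1,0.006,0.038,-0.03,0,0,0],
    [-1,0.006,0.038,-0.03,0,0,0],
    [-1,0.006,0.038,-0.03,0,0,0],
    [-1,0.006,0.038,-0.03,0,0,0],
    [-1,0.006,0.038,-0.03,0,0,0],
    [-1,0.006,0.038,-0.03,0,0,0],
    [-1,0.006,0.038,-0.03,0,0,0],
    [-1,0.006,0.038,-0.03,0,0,0]
  ],
  "squeeze": 10
}}

```text
t: 1.1
position: [0.4664, -0.2206, 0.1402]
ee_rot: [[-0.002, 0.962, 0.271], [0.003, 0.271, -0.962], [-1.0, -0.001, -0.004]]
force: [0.4, 0.1, -0.0]
width: 0.017
```

```bash
cat >> h.py <<'E'
def hole(d):
    img=d['img']; hsv=cv2.cvtColor(img,cv2.COLOR_BGR2HSV)
    m=((hsv[...,0]>6)&(hsv[...,0]<20)&(hsv[...,1]>110)&(hsv[...,2]>120)).astype(np.uint8)
    n,l,st,c=cv2.connectedComponentsWithStats(m)
    out=[]
    for i in range(1,n):
        if st[i,4]>25:
            p=back(d,*c[i],.084); v=p[:2]-HUB; r=np.hypot(*v)
            if r<.11: out.append((st[i,4],round(r,4),round(float(np.degrees(np.arctan2(v[1],v[0]))),1)))
    return out
HUB=np.array([.5355,-.1705])
E
python3 - <<'E'
from h import *
s=status.read_state(); print(s['t'],s['position'],s['width'],s['force'],s['qvel'].round(2) if hasattr(s['qvel'],'round') else s['qvel'])
dt=s['t']
a=snap('top','top1');print(hole(a), status.read_state()['t'])
for i in range(3): optics.camera('top')
print(status.read_state()['t']); print(hole(snap('top','top2')))
s=status.read_state(); print(s['position'],s['ee_rot'])
print([hole(np.load('pics/top0.npz')|{}) if 0 else 0])
E
```

```text
1.1 [ 0.46635684 -0.2205869   0.14022279] 0.017021578814168697 [ 0.3941211   0.07514713 -0.04358644] [ 0.98  0.24 -0.12  0.   -0.13  0.98]
[(np.int32(227), np.float64(0.0713), 142.1)] 1.15
1.3
[(np.int32(228), np.float64(0.0711), 153.9)]
[ 0.46551954 -0.22269026  0.14047779] [[-1.91183111e-03  9.62303939e-01  2.71969618e-01]
 [ 3.26517966e-03  2.71974672e-01 -9.62298871e-01]
 [-9.99992842e-01 -9.51723257e-04 -3.66206489e-03]]
[0]
```

Emit:
{"name": "send_rows", "arguments": {
  "targets": [
    [-1,0.01,0.004,-0.003,0,0,0],
    [-1,0.01,0.004,-0.003,0,0,0],
    [-1,0.01,0.004,-0.003,0,0,0],
    [-1,0.01,0.003,-0.003,0,0,0],
    [-1,0.004,0,0,0,0,0],
    [-1,0,0,0,0,0,0],
    [-1,0,0,0,0,0,0],
    [-1,0,0,0,0,0,0],
    [-1,0,0,0,0,0,0],
    [-1,0,0,0,0,0,0]
  ]
}}

```text
t: 2.35
position: [0.4753, -0.2104, 0.0925]
ee_rot: [[-0.002, 0.965, 0.263], [0.003, 0.263, -0.965], [-1.0, -0.001, -0.003]]
force: [0.3, 0.4, 0.8]
width: 0.0002
```

```bash
python3 - <<'E'
from h import *
s=status.read_state(); print(s['t'],s['position'],s['width'],s['force'])
print(hole(snap('top','top3')),hole(snap('scene','scene3')))
z=np.load('pics/top3.npz')['img']; cv2.imwrite('pics/crop3.png',cv2.resize(z[165:335,320:480],None,fx=3.5,fy=3.5,interpolation=cv2.INTER_CUBIC))
E
```

```text
2.35 [ 0.47534209 -0.21039846  0.09253474] 0.00019875692841773567 [0.33304135 0.43692627 0.76350626]
[(np.int32(110), np.float64(0.0631), -144.1)] [(np.int32(90), np.float64(0.0689), -138.3), (np.int32(57), np.float64(0.0091), -134.7)]
```

View pics/scene3.png

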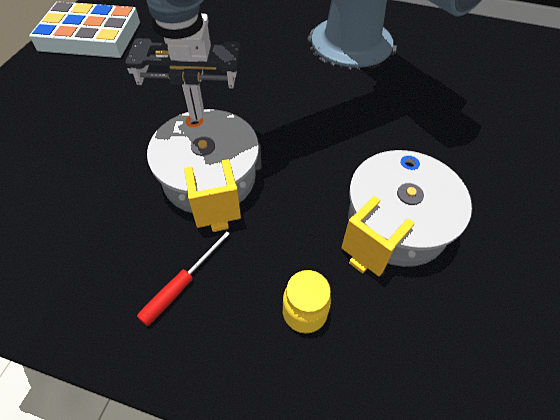

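View pics/crop3.png

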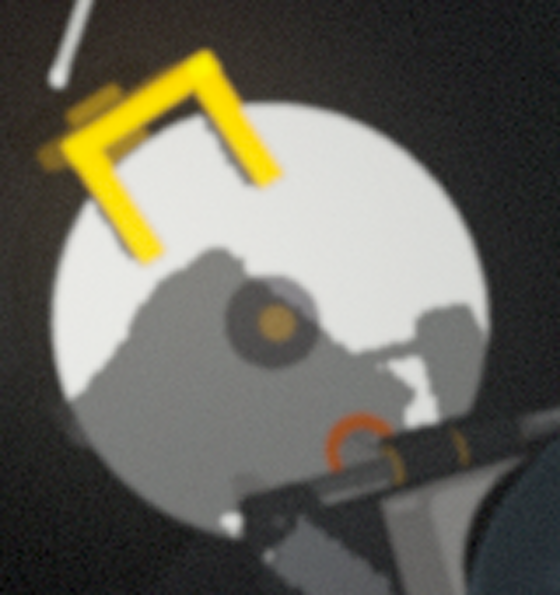

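Emit:
{"name": "send_rows", "arguments": {
  "targets": [
    [-1,0.002,0,0,0,0,0],
    [-1,0.002,0,0,0,0,0],
    [-1,0,0,0,0,0,0],
    [-1,0,0,0,0,0,0],
    [-1,0,0,0,0,0,0],
    [-1,0,0,0,0,0,0],
    [-1,0,0,0,0,0,0],
    [-1,0,0,0,0,0,0],
    [-1,0,0,0,0,0,0],
    [-1,0,0,0,0,0,0]
  ]
}}

```text
t: 3.45
position: [0.4755, -0.2104, 0.0884]
ee_rot: [[-0.002, 0.965, 0.263], [0.003, 0.263, -0.965], [-1.0, -0.001, -0.003]]
force: [0.1, 0.2, -0.9]
width: 0.0008
```

```bash
python3 - <<'E'
from h import *
s=status.read_state(); print(s['t'],s['position'],s['force'])
print(hole(snap('scene','scene4')))
for i in range(7): optics.camera('top')
print(status.read_state()['t']); print(hole(snap('top','top5')),hole(snap('scene','scene5')))
s=status.read_state(); print(s['t'],s['position'],s['force'])
E
```

```text
3.45 [ 0.47547042 -0.2104332   0.08841842] [ 0.06815951  0.24130608 -0.87510186]
[(np.int32(138), np.float64(0.0738), -82.5), (np.int32(57), np.float64(0.0091), -134.7)]
3.85
[(np.int32(228), np.float64(0.0728), -60.1)] [(np.int32(57), np.float64(0.0091), -134.7), (np.int32(149), np.float64(0.0738), -57.8)]
3.95 [ 0.47543806 -0.21043019  0.08838686] [-0.19976472  0.53272365 -0.56252482]
```

Emit:
{"name": "send_rows", "arguments": {
  "targets": [
    [-1,0.002,0,0,0,0,0],
    [-1,0,0,0,0,0,0],
    [-1,0,0,0,0,0,0],
    [-1,0,0,0,0,0,0],
    [-1,0,0,0,0,0,0],
    [-1,0,0,0,0,0,0],
    [-1,0,0,0,0,0,0],
    [-1,0,0,0,0,0,0],
    [-1,0,0,0,0,0,0],
    [-1,0,0,0,0,0,0]
  ]
}}

```text
t: 4.95
position: [0.4755, -0.2104, 0.0862]
ee_rot: [[-0.002, 0.965, 0.263], [0.003, 0.263, -0.965], [-1.0, -0.001, -0.003]]
force: [0.4, -0.1, -0.1]
width: 0.0009
```

```bash
python3 - <<'E'
from h import *
s=status.read_state(); print(s['t'],s['position'],s['force'])
print(hole(snap('top','top6')))
z=np.load('pics/top6.npz')['img']; cv2.imwrite('pics/crop6.png',cv2.resize(z[165:335,320:480],None,fx=3.5,fy=3.5,interpolation=cv2.INTER_CUBIC))
print(status.read_state()['t'])
E
```

```text
4.95 [ 0.47545013 -0.21040965  0.08618562] [ 0.36207217 -0.09481375 -0.11456017]
[(np.int32(140), np.float64(0.0714), -3.4)]
5.0
```

View pics/crop6.png

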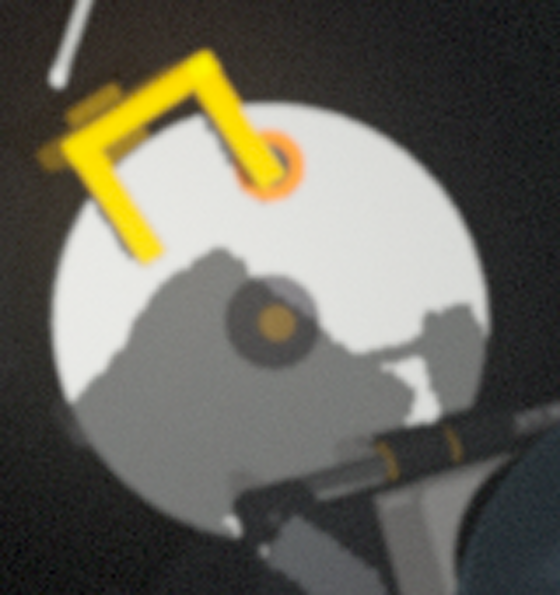

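Emit:
{"name": "send_rows", "arguments": {
  "targets": [
    [-1,0,0,0,0,0,0],
    [-1,0,0,0,0,0,0],
    [-1,0.004,0,0,0,0,0],
    [-1,0.002,0,0,0,0,0],
    [-1,0.0005,0,0,0,0,0],
    [-1,0.0005,0,0,0,0,0],
    [-1,0,0,0,0,0,0],
    [-1,0,0,0,0,0,0],
    [-1,0,0,0,0,0,0],
    [-1,0,0,0,0,0,0]
  ]
}}

```text
t: 6.0
position: [0.4778, -0.2132, 0.0825]
ee_rot: [[0.003, 0.965, 0.264], [-0.003, 0.264, -0.965], [-1.0, 0.002, 0.004]]
force: [-0.7, -0.6, 3.7]
width: 0.0005
```

```bash
python3 - <<'E'
from h import *
s=status.read_state(); print(s['t'],s['position'],s['force'])
print(hole(snap('top','top7')),hole(snap('top','top8')))
z=np.load('pics/top8.npz')['img']; cv2.imwrite('pics/crop8.png',cv2.resize(z[165:335,320:480],None,fx=3.5,fy=3.5,interpolation=cv2.INTER_CUBIC))
E
```

```text
6.0 [ 0.4778195  -0.21322685  0.08251493] [-0.74620946 -0.63470756  3.68524676]
[(np.int32(200), np.float64(0.0726), 20.7)] [(np.int32(199), np.float64(0.0725), 20.7)]
```

View pics/crop8.png

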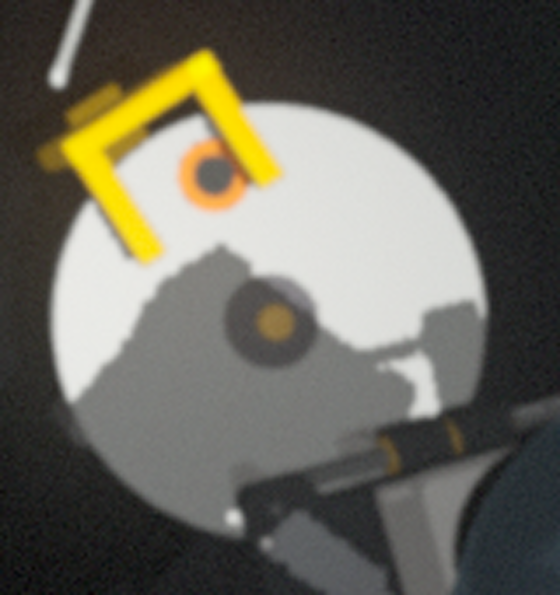

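```bash
python3 - <<'E'
from h import *
d=np.load('pics/top8.npz'); img=d['img']; hsv=cv2.cvtColor(img,cv2.COLOR_BGR2HSV)
for p in [(362,237),(397,215),(360,195),(378,183)]: print(hsv[p[1],p[0]])
m=((hsv[...,0]>20)&(hsv[...,0]<34)&(hsv[...,1]>170)&(hsv[...,2]>170)).astype(np.uint8)
m[:, :320]=0
P=[]
ys,xs=np.nonzero(m)
W=np.array([back(d,x,y,.102)[:2] for x,y in zip(xs,ys)])
print(len(W))
hull=cv2.minAreaRect((W*1000).astype(np.float32)); print(hull); print(cv2.boxPoints(hull))
# ring fit of all candidate hub
for n in ('top2','top5','top8'):
    print(n,hole(np.load(f'pics/{n}.npz')))
# wheel circle from top0: fit
e=np.load('pics/top0.npz'); g=cv2.cvtColor(e['img'],cv2.COLOR_BGR2GRAY)
c=cv2.HoughCircles(g[170:340,310:490],cv2.HOUGH_GRADIENT,1,100,param1=100,param2=15,minRadius=55,maxRadius=70);print(c)
for q in c[0]: print(back(e,q[0]+310,q[1]+170,.084))
E
```

```text
[ 27 225 253]
[ 25 199 252]
[ 26 255 254]
[ 29 255 252]
957
((612.028076171875, -121.95582580566406), (65.0595703125, 81.03304290771484), 32.7541389465332)
[[ 562.7497  -105.48119]
 [ 606.5914  -173.62997]
 [ 661.30646 -138.43045]
 [ 617.4648   -70.28168]]
top2 [(np.int32(228), np.float64(0.0711), 153.9)]
top5 [(np.int32(228), np.float64(0.0728), -60.1)]
top8 [(np.int32(199), np.float64(0.0725), 20.7)]
[[[86.5 87.5 62.6]]]
[ 0.5343942  -0.17022559  0.084     ]
```

Emit:
{"name": "send_rows", "arguments": {
  "targets": [
    [-1,-0.004,0,0,0,0,0],
    [-1,-0.006,0,0,0,0,0],
    [-1,-0.01,0,0,0,0,0],
    [-1,-0.02,0,0,0,0,0],
    [-1,-0.03,0,0,0,0,0],
    [-1,-0.03,0,0,0,0,0],
    [-1,-0.02,0,0,0,0,0],
    [-1,0,0,0,0,0,0],
    [-1,0,0,0,0,0,0],
    [-1,0,0,0,0,0,0]
  ]
}}

```text
t: 7.1
position: [0.4752, -0.2103, 0.2063]
ee_rot: [[-0.002, 0.965, 0.264], [0.002, 0.264, -0.965], [-1.0, -0.001, -0.003]]
force: [0.0, -0.8, -0.7]
width: 0.0007
```

```bash
python3 - <<'E'
from h import *
s=status.read_state(); print(s['t'],s['position'],s['force'])
a=snap('top','top9');print(hole(a),hole(snap('scene','scene9')))
for i in range(8): optics.camera('top')
print(hole(snap('top','top10')),hole(snap('scene','scene10')))
z=np.load('pics/top10.npz')['img']; cv2.imwrite('pics/crop10.png',cv2.resize(z[165:335,320:480],None,fx=3.5,fy=3.5,interpolation=cv2.INTER_CUBIC))
z=np.load('pics/scene10.npz')['img']; cv2.imwrite('pics/scrop10.png',cv2.resize(z[100:240,130:280],None,fx=4,fy=4,interpolation=cv2.INTER_CUBIC))
E
```

```text
7.1 [ 0.47522723 -0.210303    0.20627759] [ 0.03209724 -0.79582827 -0.65021726]
[(np.int32(182), np.float64(0.0722), 20.2)] [(np.int32(58), np.float64(0.009), -134.7), (np.int32(120), np.float64(0.0719), 20.7)]
[(np.int32(178), np.float64(0.0721), 20.1)] [(np.int32(57), np.float64(0.009), -133.8), (np.int32(116), np.float64(0.0717), 20.6)]
```

View pics/crop10.png

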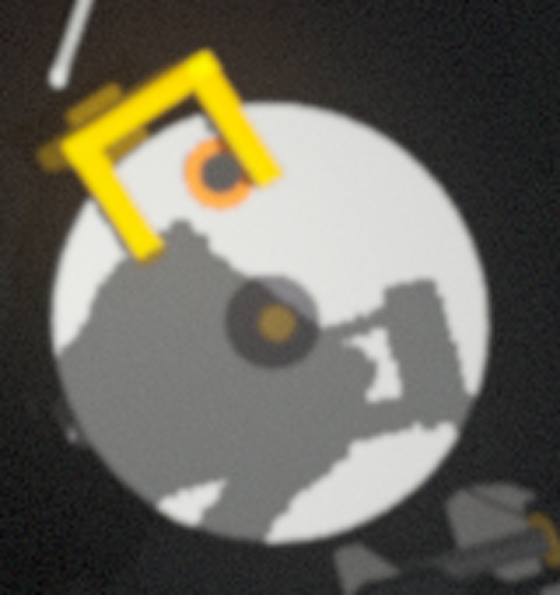

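View pics/scrop10.png

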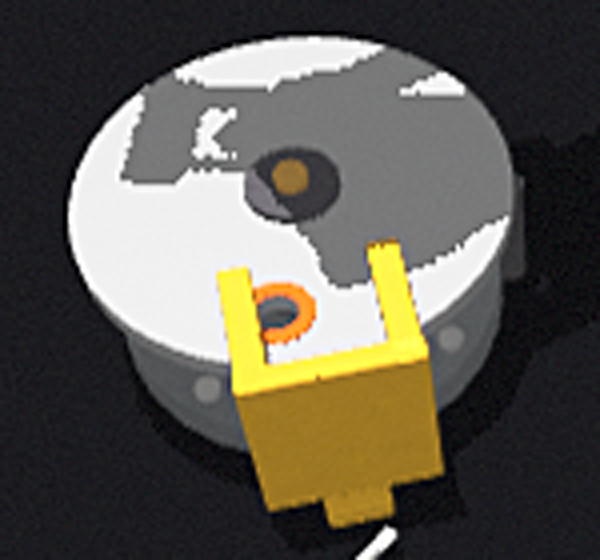

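```bash
cat > fit.py <<'E'
from h import *
from scipy.optimize import minimize
def rings(n):
    d=np.load(f'pics/{n}.npz'); img=d['img']; hsv=cv2.cvtColor(img,cv2.COLOR_BGR2HSV)
    m=((hsv[...,0]>4)&(hsv[...,0]<19)&(hsv[...,1]>110)&(hsv[...,2]>100))
    ys,xs=np.nonzero(m); W=np.array([back(d,x,y,.084)[:2] for x,y in zip(xs,ys)])
    r=np.hypot(*(W-HUB).T); W=W[(r>.045)&(r<.1)]
    f=lambda c: np.sum((np.clip(np.abs(np.hypot(*(W-c).T)-.0135)-.0035,0,1)*1e3)**2)
    b=minimize(f,W.mean(0),method='Nelder-Mead',options=dict(xatol=1e-5,fatol=1e-4))
    return b.x,len(W),b.fun
if __name__=='__main__':
    R=[]
    for n in ('top0','top1','top2','top5','top8','top10','scene5','scene10'):
        c,k,e=rings(n); print(n,c.round(4),k,round(e,1))
        if n in('top0','top1','top2','top5'): R.append(c)
    R=np.array(R); A=np.c_[2*R,np.ones(len(R))]; s=np.linalg.lstsq(A,(R**2).sum(1),rcond=None)[0]
    print('hub',s[:2],np.sqrt(s[2]+s[:2]@s[:2]))
    h=s[:2]
    for n in ('top8','top10'):
        c=rings(n)[0]; v=c-h
        for a in (31.5,32.75): 
            sl=h+.072*np.array([np.cos(np.radians(a)),np.sin(np.radians(a))]); print(n,a,np.degrees(np.arctan2(v[1],v[0])),np.linalg.norm(c-sl))
E
python3 fit.py
```

```text
top0 [ 0.5299 -0.0994] 208 19.8
top1 [ 0.4793 -0.1268] 233 3.4
top2 [ 0.4717 -0.1393] 228 1.2
top5 [ 0.5718 -0.2339] 228 78.2
top8 [ 0.6041 -0.1458] 198 21.7
top10 [ 0.6052 -0.1491] 173 18.8
scene5 [ 0.5789 -0.2166] 166 67199.1
scene10 [ 0.5963 -0.1387] 130 7720.3
hub [ 0.53619595 -0.17122475] 0.07207494666572391
top8 31.5 20.544713768388274 0.013801169482747476
top8 32.75 20.544713768388274 0.015368360346784514
top10 31.5 17.774475990537834 0.017264291689570724
top10 32.75 17.774475990537834 0.018827031947779068
```

The wheel sprang back about 3° on release and now sits about 17–19 mm from the slot centre. That is too close to the limit, so I'll correct it with a small, slow forward drag of about 12°.

Emit:
{"name": "send_rows", "arguments": {
  "targets": [
    [-1,0.02,0,0,0,0,0],
    [-1,0.025,0,0,0,0,0],
    [-1,0.025,0,0,0,0,0],
    [-1,0.02,0,0,0,0,0],
    [-1,0.015,0,0,0,0,0],
    [-1,0.008,0,0,0,0,0],
    [-1,0.003,0,0,0,0,0],
    [-1,0,0,0,0,0,0],
    [-1,0,0,0,0,0,0],
    [-1,0,0,0,0,0,0]
  ]
}}

```text
t: 8.7
position: [0.4783, -0.2124, 0.0908]
ee_rot: [[0.006, 0.965, 0.264], [-0.003, 0.264, -0.965], [-1.0, 0.005, 0.005]]
force: [-0.4, -0.5, 0.9]
width: 0.0003
```

```bash
python3 - <<'E'
from fit import *
snap('top','top11'); print(rings('top11')); s=status.read_state(); print(s['t'],s['position'],s['force'])
E
```

```text
(array([ 0.60504922, -0.14972037]), 168, np.float64(12.793099629268678))
8.75 [ 0.47845456 -0.21249869  0.09099318] [ 0.09607282 -0.24444197  0.25415044]
```

Emit:
{"name": "send_rows", "arguments": {
  "targets": [
    [-1,0.005,0,0,0,0,0],
    [-1,0.003,0,0,0,0,0],
    [-1,0.0015,0.0004,0.0009,0,0,0],
    [-1,0.0003,0.0008,0.0018,0,0,0],
    [-1,0.0003,0.0008,0.0018,0,0,0],
    [-1,0.0003,0.0008,0.0018,0,0,0],
    [-1,0.0003,0.0008,0.0018,0,0,0],
    [-1,0.0002,0.0004,0.0009,0,0,0],
    [-1,0,0,0,0,0,0],
    [-1,0,0,0,0,0,0]
  ]
}}

```text
t: 9.75
position: [0.4879, -0.223, 0.0829]
ee_rot: [[0.011, 0.964, 0.264], [-0.008, 0.264, -0.964], [-1.0, 0.009, 0.011]]
force: [0.3, 0.7, 2.9]
width: 0.0006
```

```bash
python3 - <<'E'
from fit import *
snap('top','top12'); print(rings('top12')); s=status.read_state(); print(s['t'],s['position'],s['force'],s['ee_rot'][:,0])
E
```

```text
(array([ 0.59945464, -0.13663687]), 217, np.float64(43.90916133033255))
9.8 [ 0.48786089 -0.2229666   0.08286654] [-0.0598965   0.93344787  2.98459597] [ 0.01148501 -0.00795689 -0.99990239]
```

Emit:
{"name": "send_rows", "arguments": {
  "targets": [
    [-1,0.0003,0.0008,0.0016,0,0,0],
    [-1,0.0003,0.0008,0.0016,0,0,0],
    [-1,0.0002,0.0005,0.0008,0,0,0],
    [-1,0,0,0,0,0,0],
    [-1,0,0,0,0,0,0],
    [-1,-0.006,0,0,0,0,0],
    [-1,-0.015,0,0,0,0,0],
    [-1,-0.03,0,0,0,0,0],
    [-1,-0.03,0,0,0,0,0],
    [-1,-0.03,0,0,0,0,0]
  ]
}}

```text
t: 10.8
position: [0.4856, -0.2223, 0.1922]
ee_rot: [[-0.001, 0.965, 0.264], [0.001, 0.264, -0.965], [-1.0, -0.0, -0.001]]
force: [0.4, -0.7, 0.2]
width: 0.0004
```

```bash
python3 - <<'E'
from fit import *
snap('top','top13'); print(rings('top13')); s=status.read_state(); print(s['t'],s['position'],s['force'])
for i in range(18): optics.camera('top')
snap('top','top14'); print(rings('top14'));snap('scene','scene14')
s=status.read_state(); print(s['t'],s['position'],s['qvel'])
E
```

```text
(array([ 0.59689867, -0.13355127]), 217, np.float64(27.136738168735867))
10.85 [ 0.48848934 -0.22424794  0.19854165] [ 1.85025655 -0.91273462  4.1660772 ]
(array([ 0.59723343, -0.13366208]), 221, np.float64(30.682292846195207))
11.85 [ 0.48623895 -0.22277639  0.19087508] [-0.00122483 -0.00081793 -0.00015418  0.00050565 -0.00044565  0.00017994]
```

View pics/top14.png

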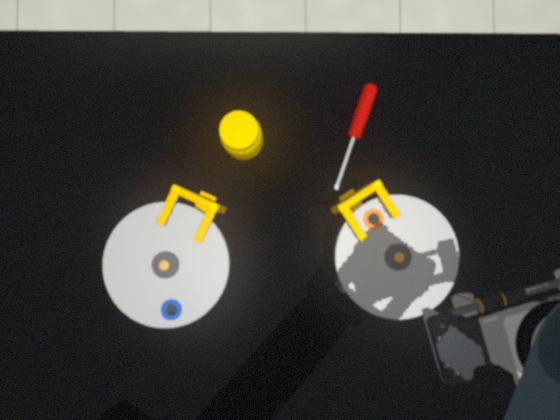

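View pics/scene14.png

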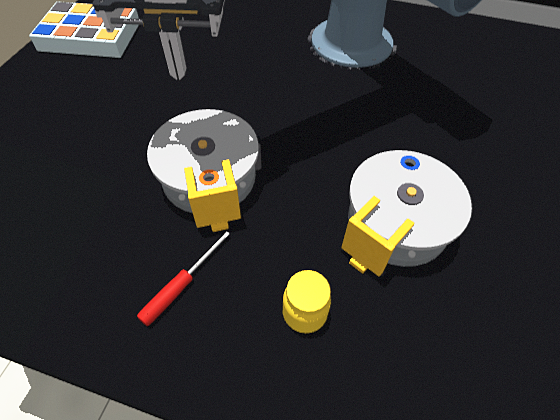

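The hole is centred between the prongs, at (374,219) in the top view, and stayed put over 1 s (0.3 mm). It is about 1 mm from the slot centre. The other objects are where they started and the hand is about 105 mm clear, so I'm handing in.

```bash
python3 -c "
from cell import ctrl
print(ctrl.finish_job())"
```

```text
the job is handed in; nothing more can be done
None
```

The orange-ringed hole is at rest in its fork's slot, about 1 mm from the slot centre by my top-camera measurement. That took one gentle brake and one small correction, and I handed the job in at about 12 s of the 45 s.

- **Brake:** I closed the gripper and pressed on the clear side of the wheel, opposite the fork, as the hole came to the slot. The force reading afterwards was about 4 N. The wheel stopped about 14 mm short of the slot centre.
- **Correction:** On lift-off the finger sprang back and took the wheel about 3° clockwise, leaving the hole 17–19 mm from the centre, very near the 20 mm limit. I touched the wheel again and slowly dragged it about 15° forward, then lifted off. This means part of the final position came from pushing the wheel, although it was already near the slot.
- **Backward turn not measured:** The rules fail a backward turn faster than 0.3 rad/s. I only have pictures from before and after the spring-back, so I can't say how fast it was.
- **Last checks:** The hole moved only about 0.3 mm over the final second, and the hand was about 105 mm above the wheel. In the pictures, the other flywheel, the pot and the screwdriver look unmoved. My ring-fitting code did not work well on the scene camera, so the distances rest on the top camera, with the scene picture only agreeing by eye.

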